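# Slide a culture dish home in the V of the camera stand

## Task

Slide the culture dish that lies in front of the camera stand's open V along the table and into the V, until it is fully home: touching both guide rails, centred in front of the camera. Keep it flat on the table all the way, do not lift it, and leave the other things lying round it where they are. Finish with the dish at rest and the hand away from it.

Things in the scene. Friction and masses are not known exactly. Their poses are not given: they have to be found in the camera images.
- dish: The dish to move: a flat round lidded culture dish, 64 mm across its lid (60 mm where it meets the rails) and 14 mm high, 30 to 55 g, loose, lying flat on the table 14 to 20 cm out from the seat, in front of the V's open side. Origin: centre of its underside (z = 0 on the table); its yaw has no meaning.
- stand: Camera stand, fixed to the table: two plain-metal guide rails on the bare table (no floor between them), each 135 mm long, 14 thick, 18 high, forming a V that narrows at 40 degrees either side of its middle line. Origin on the table at the seat; +x runs along the middle line from the mouth into the point. The rails' inner faces meet at x = +47 mm. +z up.
- mouth (a point): Point on the table on the V's middle line, between the free ends of the two rails, 58 mm before the seat; the open mouth there is about 175 mm wide. Same axes as the stand.
- post (a point): Foot of the stand's upright 12 mm post, on the table 128 mm beyond the seat. The post is 0.2 m high and carries a small camera that leans towards the V: its lens is about 80 mm beyond the seat and 140 mm up. A flat metal foot, 70 mm wide and 16 mm high, joins post and rails.
- seat (a point): Point on the table (z = 0) where the centre of the dish's underside lies when the dish touches both rails; same axes as the stand.
- spare_dish: Bystander: a second, larger round culture dish, 72 mm across and 14 mm high, lying flat farther from the robot than the first. Origin: centre of its underside. To be left alone.
- slide_box: Bystander: white cardboard box of glass slides, 30 x 78 x 28 mm, on the robot's side of the stand. Origin: centre of its underside. To be left alone.
- pen_1: Bystander: marker pen lying on the table, 138 mm long along its x axis and 17 mm thick, at the right front. Origin: centre of its underside. To be left alone.
- tweezer: Bystander: steel tweezers lying flat, 131 mm long along its x axis, 8 mm high, beside the foot of the microscope. Origin: centre of its underside. To be left alone. The microscope itself is fixed at the left of the table: it fills about x 0.42 to 0.85 m, y 0.22 to 0.48 m, up to 0.45 m high; move round it.
Things that resemble listed ones, but are neither listed nor needed, are in the scene too. Leave any pink or turquoise look-alike of the dish alone.

How it is judged:
At the end, for the whole second after the job is handed in: The dish lies flat on the table at rest, its centre within 5 mm of the seat point where it touches both rails (horizontal distance between dish and seat below 0.005 m and height (world z) of dish below 0.003 m and angle between dish's own z axis and vertical below 0.06 rad and linear speed of dish below 0.01 m/s).
It fails at once if the dish is lifted off the table (more than 12 mm) or tipped (more than about 25 degrees) (height (world z) of dish above 0.012 m or angle between dish's own z axis and vertical above 0.45 rad).
It fails at once if the spare dish, the slide box, the marker or the tweezers is moved more than 25 mm (distance of any of spare_dish, slide_box, pen_1, tweezer from where it was at the start of the episode above 0.025 m).
It also fails if it takes over 45 s, if anything falls off the work surface, if the arm or the gripper's body presses on something with over 40 N, if the wrist force passes 120 N, or if a joint passes its speed limit or range.

## Robot

A 6-joint arm with a two-finger parallel gripper is mounted at the origin on a cart in front of the work surface, level with it; the furniture and walls round the work are solid. World frame = base frame: x ahead of the robot, y to its left, z up, the work surface at z = 0. Lengths are in m, angles in rad, forces in N, time in s.
With the tool pointing down it reaches from about 0.35 to 0.975 m from the base axis. Payload 4.9 kg.
Tool frame: the origin (TCP) lies midway between the tips of the shut fingers; the grasp point (between the pads) lies 19 mm behind it (manip.grip_point_offset is the distance from the TCP to the grasp point, in m); z points along the fingers, y is the direction in which the jaws open and shut (so a half turn about z gives the same grasp; the last joint's range is limited). The gripper opens to 85 mm and grips with 20 to 120 N. Pads are 22 mm wide; open, the fingers measure 114 mm over their backs; the gripper's body (76 mm by 85 mm) begins 54 mm behind the grasp point. The pads swing forward as they close: fully open they stand 13 mm farther back than shut.
Start: joints at [1.16, 0.053, 1.613, -0, 1.476, -0.119], TCP at [0.18, 0.599, 0.197] pointing down, gripper open.
Joint ranges: [-3.01, 3.01], [-1.01, 2.22], [0.06, 2.58], [-1.02, 4.17], [0.09, 2.62], [-3.14, 3.14]. Speed limits (rad/s): [2.57, 2.57, 3.14, 3.14, 3.14, 3.14].

## Interface

Orientations are given as a unit quaternion [w, x, y, z].
In Python, from plant import manip gives the robot as it stands. The module is installed in compiled form; this text tells all that it offers.
- The arm moves only by the tool send_rows, never from a script. Its argument "steps" is a list of rows, each a list of 6 numbers: the shift along the tool's x, y, z in m, then the turn, a rotation vector about the tool's x, y, z in degrees. In form: [[dx, dy, dz, wx, wy, wz], ...]. A call has 1 to 8 rows; each row shifts and turns the commanded pose from where the row before left it, along the tool's axes as they then stand; what a row does not reach is not made up. A row lasts 1/8 s, in which the tool goes at most 62.5 mm and 10.7 degrees, less where a joint would pass 70% of its speed; a pose out of reach is approached as far as the arm can. A call is refused whole if a number of a shift passes 0.0625 or a number of a turn 10.7, either way. A call with a gripper value outside its range is refused whole. "grip" is the opening, from 0 (shut) to 1 (fully open), set as the call begins (left out, the last holds). The fingers move at their own pace and stop on an object; the grip force is fixed at half the most. Time passes only in rows, so rows that do not move let the fingers close. It gives the time, the measured TCP pose, the force and the opening at its end, in the units of the state.
- manip.state(): the state, without advancing time (a new reading comes with each control period).
- manip.grab_frame(name): name is "scene" or "top" or "wrist"; returns the picture (400x640x3 uint8, blue, green, red); there is no depth.
- manip.get_calibration(name): a dict with "K" (3x3 intrinsics, pixels), "R" (3x3) and "t" (3): a world point X has camera coordinates R X + t. Camera axes: x right, y down, z forward; pixel columns grow to the right and rows downward; lengths in m; the calibration is good to about 2 mm. A picture is of the moment at which its call begins: read the wrist's pose just before it. get_calibration takes no time and is no camera call; for the wrist camera it gives the pose at the moment of the call.
- manip.job_done(): hands the job in, once; it reports no verdict.
The state is a dict: "time": time; "joint_pos": joint angles; "joint_vel": joint speeds; "joint_efforts": joint torques, N m; "tool_pos": TCP position; "tool_rot": TCP orientation; "contact_force": force on the tool from outside, world axes, zero at the start; "ft_torque": the same for the moment, N m; "gripper_width": opening from 0.0 (shut) to 1.0 (fully open).
Only numpy, scipy, OpenCV 4.12 (cv2) and the standard library are available. Lean on these libraries where they do the work, as an engineer would, in place of code of your own. Each camera call takes 0.05 s, during which the arm holds its last target.

## Working session

There is one attempt and no reset: what is moved stays moved. The work goes in short steps, Python scripts to look and compute and a tool call to move; the robot and the scene stay as the last step left them, time stands still between calls to the robot, and variables do not carry over. Pictures are saved under pics/ and viewed, and the job is handed in when it is done.

Besides the shell and the picture viewer there is one more tool, called after ">>>" by a JSON object that holds its "name" and its "arguments", one argument or row to a line. send_rows: Moves the arm, as the interface text tells. Its arguments: {"type":"object","properties":{"steps":{"type":"array"},"grip":{"type":"number"}},"required":["steps"]}

```bash
mkdir -p pics; python3 - <<'E'
from plant import manip
import cv2
s=manip.state();print(s)
for n in("scene","top"):
    c=manip.get_calibration(n);print(n,c)
    cv2.imwrite(f"pics/{n}0.png",manip.grab_frame(n))
E
```

```text
{'time': 0.0, 'joint_pos': array([ 1.15997561e+00,  5.33781846e-02,  1.61431384e+00, -1.95300233e-05,
        1.47601637e+00, -1.18992522e-01]), 'joint_vel': array([-0.00097255, -0.00015225, -0.00035854, -0.00024658,  0.00062265,
       -0.00030029]), 'joint_efforts': array([-1.76351892e-03, -3.93672037e+01, -3.70175171e+01, -3.19653427e-04,
        6.92753558e-03, -1.20543584e-05]), 'tool_pos': array([0.17953056, 0.59791966, 0.19573803]), 'tool_rot': array([-2.67590463e-04,  1.45395869e-01,  9.89372994e-01, -1.02351679e-03]), 'contact_force': array([-0.44661064, -0.15597365,  0.24171607]), 'ft_torque': array([ 0.04385479,  0.0033561 , -0.05640291]), 'gripper_width': 0.997628674321498}
scene {'K': array([[503.04123911,   0.        , 323.39809138],
       [  0.        , 503.04123911, 199.17218274],
       [  0.        ,   0.        ,   1.        ]]), 'R': array([[ 0.85118248, -0.52466688,  0.01459609],
       [-0.20830094, -0.36319664, -0.90812935],
       [ 0.48176664,  0.76994342, -0.41843522]]), 't': array([-0.55823964,  0.14096161,  1.1165617 ])}
top {'K': array([[417.77567065,   0.        , 319.91309174],
       [  0.        , 417.77567065, 192.46471904],
       [  0.        ,   0.        ,   1.        ]]), 'R': array([[ 0.02287526, -0.99925268, -0.03115777],
       [-0.98429115, -0.01705339, -0.17572739],
       [ 0.17506472,  0.03468813, -0.98394567]]), 't': array([-0.08042753,  0.61099332,  0.96595752])}
```

View pics/scene0.png

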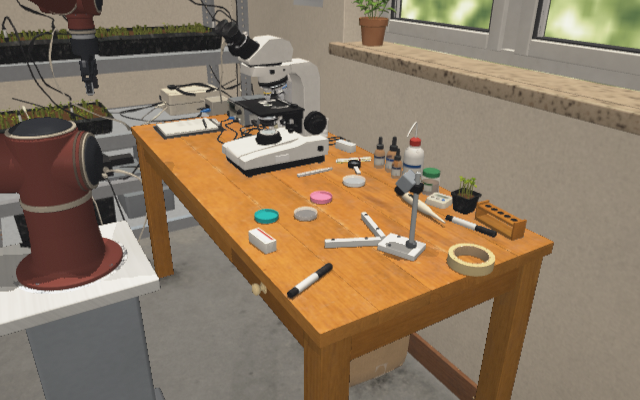

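View pics/top0.png

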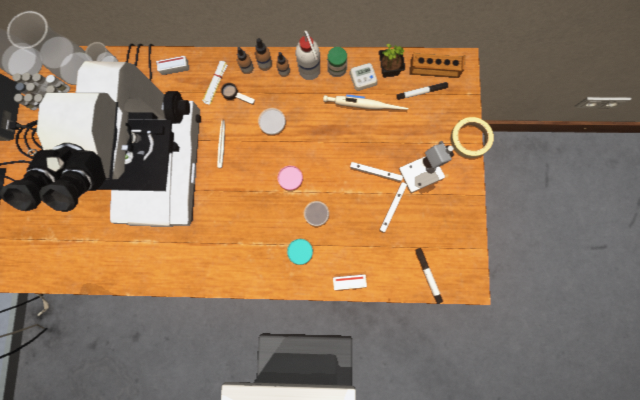

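The top view shows the target dish (grey) at about (316,213), the pink one at (290,178), turquoise at (300,251) and the spare at (272,121). The V's rails run from (352,166) and (384,229) and meet near (403,182). Next I'll zoom in to measure.

```bash
python3 - <<'E'
import cv2
i=cv2.imread("pics/top0.png")[135:285,260:460]
cv2.imwrite("pics/topz.png",cv2.resize(i,None,fx=4,fy=4,interpolation=cv2.INTER_CUBIC))
i=cv2.imread("pics/scene0.png")[170:270,240:440]
cv2.imwrite("pics/scz.png",cv2.resize(i,None,fx=4,fy=4,interpolation=cv2.INTER_CUBIC))
E
```

```text
(no output)
```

View pics/topz.png

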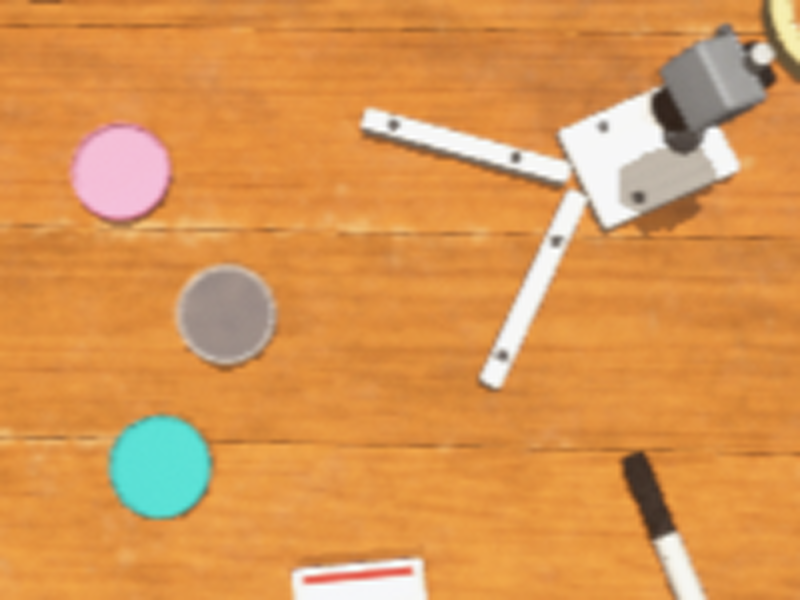

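View pics/scz.png

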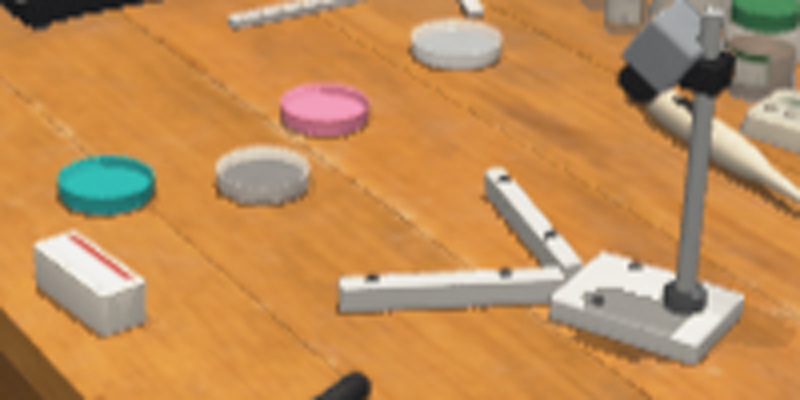

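```bash
cat > h.py <<'E'
import numpy as np, cv2
def ray(c,uv,z):
    C=-c["R"].T@c["t"]
    uv=np.atleast_2d(uv).astype(float)
    d=np.c_[uv,np.ones(len(uv))]@np.linalg.inv(c["K"]).T@c["R"]
    return C+d*((z-C[2])/d[:,2])[:,None]
def proj(c,X):
    p=(np.atleast_2d(X)@c["R"].T+c["t"])@c["K"].T
    return p[:,:2]/p[:,2:]
E
python3 - <<'E'
from h import *
from plant import manip
c=manip.get_calibration("top"); print("cam",-c["R"].T@c["t"])
i=cv2.imread("pics/top0.png"); hsv=cv2.cvtColor(i,cv2.COLOR_BGR2HSV)
w=((hsv[...,1]<60)&(hsv[...,2]>185)).astype(np.uint8)
roi=np.zeros_like(w);roi[155:240,340:407]=1; w&=roi
# tie off foot
n,l,st,ce=cv2.connectedComponentsWithStats(w);print(st,ce)
L=[]
for name,box in(("A",(155,185,345,400)),("B",(190,240,375,405))):
    m=np.zeros_like(w);y0,y1,x0,x1=box;m[y0:y1,x0:x1]=w[y0:y1,x0:x1]
    p=np.argwhere(m)[:,::-1]
    P=ray(c,p,0.018)[:,:2].astype(np.float32)
    vx,vy,a,b=cv2.fitLine(P,cv2.DIST_HUBER,0,.001,.001).ravel()
    q=(P-[a,b])@np.array([vx,vy]);r=(P-[a,b])@np.array([-vy,vx])
    print(name,len(p),(vx,vy),(a,b),np.ptp(q),np.ptp(r))
    L.append((np.array([a,b]),np.array([vx,vy])))
(p1,d1),(p2,d2)=L
s=np.linalg.solve(np.c_[d1,-d2],p2-p1);X=p1+d1*s[0]
d1=d1*np.sign((X-p1)@d1);d2=d2*np.sign((X-p2)@d2)
ax=d1+d2;ax/=np.linalg.norm(ax)
print("meet",X,"axis",ax,np.degrees(np.arctan2(ax[1],ax[0])),"half",np.degrees(np.arccos(d1@d2))/2)
seat=X-.0579*ax;print("seat",seat)
for nm,img in(("top",i),("scene",cv2.imread("pics/scene0.png"))):
    cc=manip.get_calibration(nm);h=cv2.cvtColor(img,cv2.COLOR_BGR2HSV)
    m=(h[...,1]<(110 if nm=="top" else 110)).astype(np.uint8);r=np.zeros_like(m)
    u,v=(316,213) if nm=="top" else (305,214)
    r[v-17:v+17,u-19:u+19]=1;m&=r
    n,l,st,ce=cv2.connectedComponentsWithStats(m);k=1+np.argmax(st[1:,4]);print(nm,st[k],ce[k])
    cn=max(cv2.findContours(m,0,1)[0],key=len)
    print("dish ctr",ray(cc,cv2.minEnclosingCircle(cn)[0],.010),ray(cc,ce[k],.010),"rad px",cv2.minEnclosingCircle(cn)[1])
    print("seat px",proj(cc,[[*seat,0]]))
E
```

```text
cam [ 0.43413003 -0.10345517  1.05531203]
[[     0      0    640    400 255385]
 [   351    162     56     70    615]] [[319.33600251 199.52812029]
 [387.60162602 187.82276423]]
A 238 (np.float32(0.2573093), np.float32(0.9663291)) (np.float32(0.6775012), np.float32(-0.20573814)) 0.12739974 0.012890877
B 248 (np.float32(0.90590334), np.float32(-0.42348456)) (np.float32(0.5772528), np.float32(-0.2461643)) 0.11544198 0.014309399
meet [ 0.65683115 -0.28336495] axis [ 0.42289314 -0.9061796 ] -64.98262 half 39.92784
seat [ 0.6323456  -0.23089716]
top [304 201  25  25 493] [316.07505071 213.07707911]
dish ctr [[ 0.56700731 -0.05821102  0.01      ]] [[ 0.56716426 -0.05813117  0.01      ]] rad px 12.505725860595703
seat px [[384.32487017 189.53999617]]
scene [294 206  23  15 289] [305.1799308  213.26989619]
dish ctr [[ 0.56164517 -0.06016811  0.01      ]] [[ 0.56089147 -0.06159744  0.01      ]] rad px 11.55541706085205
seat px [[364.31773472 236.83856929]]
```

>>> {"name": "send_rows", "arguments": {
  "steps": [
    [-0.022,-0.045,0,0,0,0],
    [-0.022,-0.045,0,0,0,0],
    [-0.022,-0.045,0,0,0,0],
    [-0.022,-0.045,0,0,0,0],
    [-0.022,-0.045,0,0,0,0],
    [-0.0375,-0.032,0,0,0,0],
    [-0.0375,-0.032,0,0,0,0],
    [-0.0375,-0.032,0,0,0,0]
  ],
  "grip": 0.45
}}

```text
time: 1.1
tool_pos: [0.3008, 0.2257, 0.1967]
tool_rot: [0.0, 0.145, 0.989, 0.0]
contact_force: [0.6, 0.8, -0.3]
gripper_width: 0.451
```

>>> {"name": "send_rows", "arguments": {
  "steps": [
    [-0.0375,-0.032,0,0,0,0],
    [-0.0375,-0.032,0,0,0,0],
    [-0.0375,-0.032,0,0,0,0],
    [0,0,0,0,0,10.5],
    [0,0,0,0,0,10.5],
    [0,0,0,0,0,10.5],
    [0,0,0,0,0,10.5],
    [0,0,0,0,0,10.5]
  ]
}}

```text
time: 2.1
tool_pos: [0.3803, 0.1028, 0.1964]
tool_rot: [-0.0, 0.571, 0.821, -0.0]
contact_force: [-0.8, -0.6, -0.1]
gripper_width: 0.447
```

```bash
cat > st.py <<'E'
from h import *
from plant import manip
from scipy.spatial.transform import Rotation as Ro
def fr():
    s=manip.state();q=s["tool_rot"];return s,Ro.from_quat([q[1],q[2],q[3],q[0]]).as_matrix()
def go(T):
    s,R=fr();print(s["time"],s["tool_pos"].round(4),"y ang",np.degrees(np.arctan2(R[1,1],R[0,1])).round(2),"tool shift",(R.T@(np.array(T)-s["tool_pos"])).round(4),s["gripper_width"],s["contact_force"].round(1))
    print("tilt R",R.round(4).tolist())
E
python3 -c "
from st import *
go([.545,.005,.10])"
```

```text
2.1 [0.3803 0.1028 0.1964] y ang 20.43 tool shift [-0.1491  0.1203  0.0963] 0.4469108011617621 [-0.8 -0.6 -0.1]
tilt R [[-0.3491, 0.9371, -0.0009], [0.9371, 0.3491, -0.0001], [0.0003, -0.0009, -1.0]]
```

>>> {"name": "send_rows", "arguments": {
  "steps": [
    [-0.03,0.024,0.019,0,0,0],
    [-0.03,0.024,0.019,0,0,0],
    [-0.03,0.024,0.019,0,0,0],
    [-0.03,0.024,0.019,0,0,0],
    [-0.03,0.024,0.019,0,0,0],
    [0,0,0,0,0,0]
  ]
}}

```text
time: 2.85
tool_pos: [0.5455, 0.0042, 0.0991]
tool_rot: [-0.002, 0.569, 0.823, -0.001]
contact_force: [-0.4, 0.2, 0.1]
gripper_width: 0.45
```

```bash
python3 -c "
from st import *
go([.543,.005,.01])
c=manip.get_calibration('wrist');f=manip.grab_frame('wrist')
cv2.imwrite('pics/w1.png',f);np.savez('w1.npz',**c)
print(proj(c,[[.567,-.058,.01],[.6323,-.2309,.0]]))"
```

```text
2.85 [0.5455 0.0042 0.0991] y ang 20.68 tool shift [ 0.0014 -0.0016  0.0891] 0.45008638349008334 [-0.4  0.2  0.1]
tilt R [[-0.3531, 0.9356, -0.0053], [0.9356, 0.3531, 0.0006], [0.0024, -0.0047, -1.0]]
[[315.5995819  250.91432195]
 [316.04333625 372.48627867]]
```

View pics/w1.png

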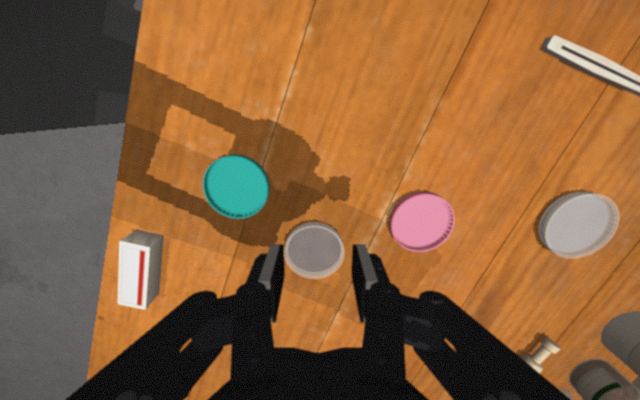

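The wrist view shows the dish at (315,250), where I predicted it, and the hand is lined up behind it. Next I lower the hand.

>>> {"name": "send_rows", "arguments": {
  "steps": [
    [0,-0.002,0.03,0,0,0],
    [0,0,0.03,0,0,0],
    [0,0,0.02,0,0,0],
    [0,0,0.01,0,0,0],
    [0,0,0.005,0,0,0],
    [0,0,0,0,0,0]
  ]
}}

```text
time: 3.65
tool_pos: [0.5447, 0.0045, 0.0075]
tool_rot: [0.0, 0.568, 0.823, 0.0]
contact_force: [-0.3, -0.2, 0.4]
gripper_width: 0.45
```

```bash
python3 -c "
from st import *
go([.6323-.0356*.353,-.2309+.0356*.9356,.004])
cv2.imwrite('pics/t2.png',cv2.resize(manip.grab_frame('top')[135:285,240:440],None,fx=4,fy=4,interpolation=2))
cv2.imwrite('pics/s2.png',cv2.resize(manip.grab_frame('scene')[130:270,230:430],None,fx=4,fy=4,interpolation=2))
"
```

```text
3.65 [0.5447 0.0045 0.0075] y ang 20.79 tool shift [-0.2155 -0.0015  0.0036] 0.44997954944733587 [-0.3 -0.2  0.4]
tilt R [[-0.3549, 0.9349, 0.0008], [0.9349, 0.3549, -0.0001], [-0.0004, 0.0007, -1.0]]
```

View pics/t2.png

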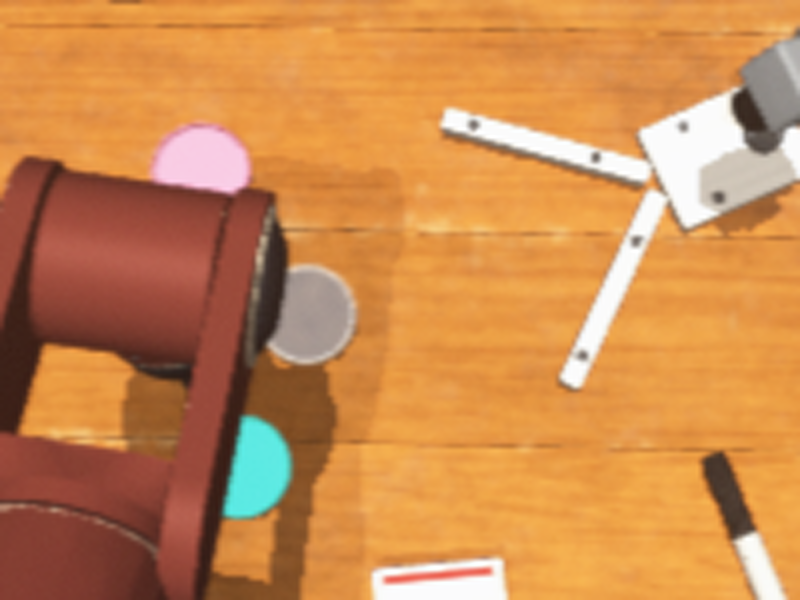

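View pics/s2.png

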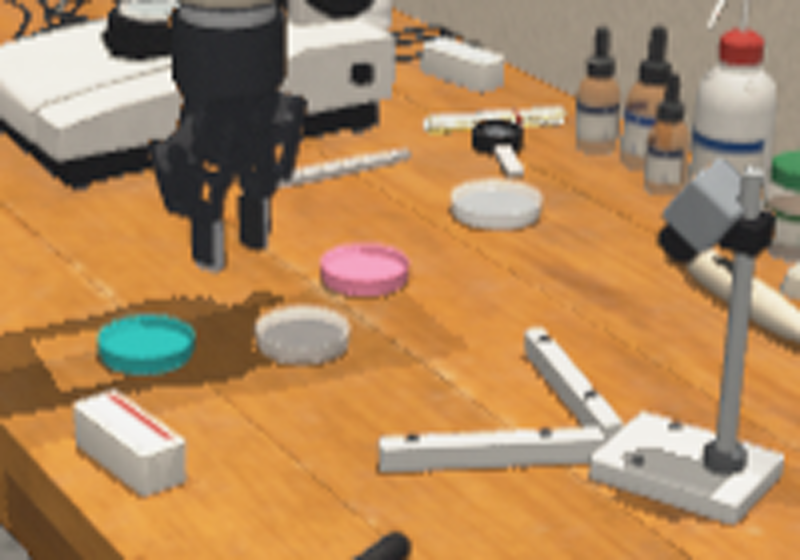

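```bash
python3 -c "
from st import *
c=manip.get_calibration('scene')
s,R=fr()
for x in(-.011,.011):
  for y in (-.019,.019):
    for z in(0,-.03):
      print(x,y,z,((proj(c,s['tool_pos']+R@[x,y,z])-[230,130])*4).round(0))
"
```

```text
-0.011 -0.019 0 [[227. 318.]]
-0.011 -0.019 -0.03 [[226. 277.]]
-0.011 0.019 0 [[263. 299.]]
-0.011 0.019 -0.03 [[263. 259.]]
0.011 -0.019 0 [[202. 309.]]
0.011 -0.019 -0.03 [[201. 269.]]
0.011 0.019 0 [[239. 290.]]
0.011 0.019 -0.03 [[238. 251.]]
```

```bash
python3 -c "
from st import *
go([0,0,0])
c=manip.get_calibration('wrist')
cv2.imwrite('pics/w3.png',manip.grab_frame('wrist'))
print(proj(c,[[.567,-.058,.01],[.5447,.0045,.0075]]))
cv2.imwrite('pics/s3.png',cv2.resize(manip.grab_frame('scene')[140:230,260:340],None,fx=6,fy=6,interpolation=0))
"
```

```text
3.75 [0.545  0.0043 0.008 ] y ang 20.78 tool shift [ 0.1893 -0.5111  0.0071] 0.445384416994824 [-0.3 -0.5 -0.8]
tilt R [[-0.3548, 0.9349, 0.0017], [0.9349, 0.3548, -0.0002], [-0.0008, 0.0015, -1.0]]
[[314.52958558 310.2872896 ]
 [316.14130391 229.46297025]]
```

View pics/w3.png

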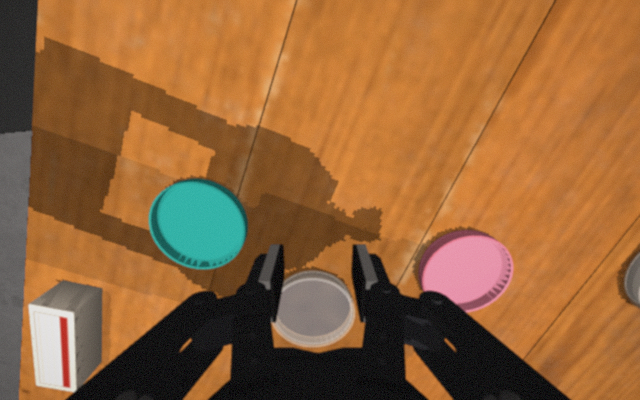

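View pics/s3.png

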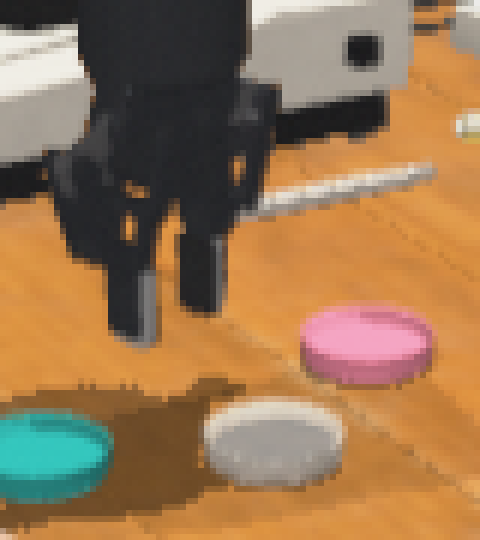

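```bash
python3 -c "
from st import *
s,R=fr()
c=manip.get_calibration('scene');w=manip.get_calibration('wrist')
print('wrist cam in tool',(R.T@(-w['R'].T@w['t']-s['tool_pos'])).round(4))
for z in(0,-.01,-.02,-.03,-.04):
  print(z,*[((proj(c,s['tool_pos']+R@[x,y,z])-[260,140])*6).round(0).tolist()+proj(w,s['tool_pos']+R@[x,y,z]).round(0).tolist() for x in(-.011,.011) for y in(-.019,.019)])
"
```

```text
wrist cam in tool [ 0.0833  0.0008 -0.178 ]
0 [[160.0, 417.0], [290.0, 244.0]] [[214.0, 389.0], [343.0, 244.0]] [[123.0, 403.0], [289.0, 215.0]] [[178.0, 376.0], [344.0, 215.0]]
-0.01 [[159.0, 397.0], [288.0, 251.0]] [[214.0, 369.0], [345.0, 251.0]] [[123.0, 384.0], [287.0, 221.0]] [[178.0, 356.0], [346.0, 221.0]]
-0.02 [[159.0, 377.0], [287.0, 259.0]] [[214.0, 349.0], [346.0, 259.0]] [[122.0, 363.0], [285.0, 228.0]] [[178.0, 337.0], [347.0, 228.0]]
-0.03 [[158.0, 356.0], [285.0, 268.0]] [[214.0, 329.0], [348.0, 268.0]] [[122.0, 343.0], [283.0, 235.0]] [[177.0, 317.0], [349.0, 235.0]]
-0.04 [[158.0, 336.0], [283.0, 278.0]] [[214.0, 309.0], [350.0, 278.0]] [[121.0, 323.0], [281.0, 243.0]] [[177.0, 297.0], [351.0, 243.0]]
```

The scene and wrist views agree that the fingertips sit about 35 mm behind the reported TCP, so they are still about 40 mm above the table. I'll lower in small steps and watch the force.

>>> {"name": "send_rows", "arguments": {
  "steps": [
    [0,0,0.003,0,0,0],
    [0,0,0.003,0,0,0],
    [0,0,0.002,0,0,0],
    [0,0,0,0,0,0]
  ]
}}

```text
time: 4.35
tool_pos: [0.5439, 0.0045, -0.0014]
tool_rot: [-0.0, 0.568, 0.823, -0.0]
contact_force: [-0.2, 1.0, 0.5]
gripper_width: 0.451
```

>>> {"name": "send_rows", "arguments": {
  "steps": [
    [0,0,0.003,0,0,0],
    [0,0,0.003,0,0,0],
    [0,0,0.003,0,0,0],
    [0,0,0,0,0,0]
  ]
}}

```text
time: 4.85
tool_pos: [0.5439, 0.0045, -0.0104]
tool_rot: [-0.0, 0.568, 0.823, -0.0]
contact_force: [-0.6, -0.8, -0.4]
gripper_width: 0.451
```

```bash
python3 -c "
from st import *
go([0,0,0])
cv2.imwrite('pics/s4.png',cv2.resize(manip.grab_frame('scene')[140:230,260:340],None,fx=6,fy=6,interpolation=0))
"
```

```text
4.85 [ 0.5439  0.0045 -0.0104] y ang 20.78 tool shift [ 0.1888 -0.5101 -0.01  ] 0.45089216611215854 [-0.6 -0.8 -0.4]
tilt R [[-0.3548, 0.9349, -0.0008], [0.9349, 0.3548, 0.0001], [0.0003, -0.0007, -1.0]]
```

View pics/s4.png

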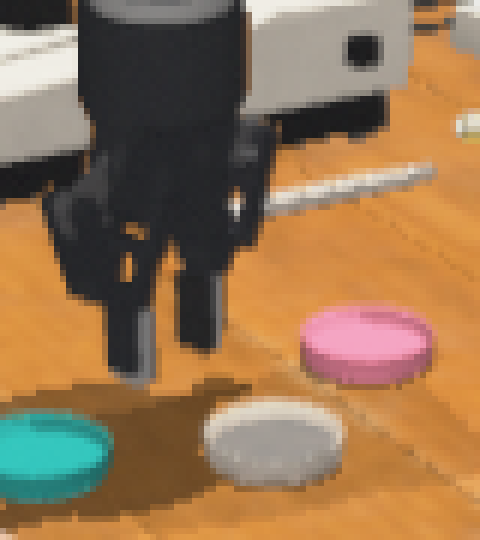

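>>> {"name": "send_rows", "arguments": {
  "steps": [
    [0,0,0.004,0,0,0],
    [0,0,0.004,0,0,0],
    [0,0,0.003,0,0,0],
    [0,0,0.002,0,0,0],
    [0,0,0,0,0,0]
  ]
}}

```text
time: 5.52
tool_pos: [0.544, 0.0045, -0.0232]
tool_rot: [-0.0, 0.568, 0.823, -0.0]
contact_force: [-0.4, 0.0, -0.0]
gripper_width: 0.447
```

```bash
python3 -c "
from st import *
go([0,0,0])
cv2.imwrite('pics/s5.png',cv2.resize(manip.grab_frame('scene')[140:230,260:340],None,fx=6,fy=6,interpolation=0))
"
```

```text
5.525 [ 0.544   0.0045 -0.0232] y ang 20.78 tool shift [ 0.1889 -0.5102 -0.023 ] 0.44724251640661283 [-0.4  0.  -0. ]
tilt R [[-0.3548, 0.9349, -0.0004], [0.9349, 0.3548, 0.0001], [0.0002, -0.0004, -1.0]]
```

View pics/s5.png

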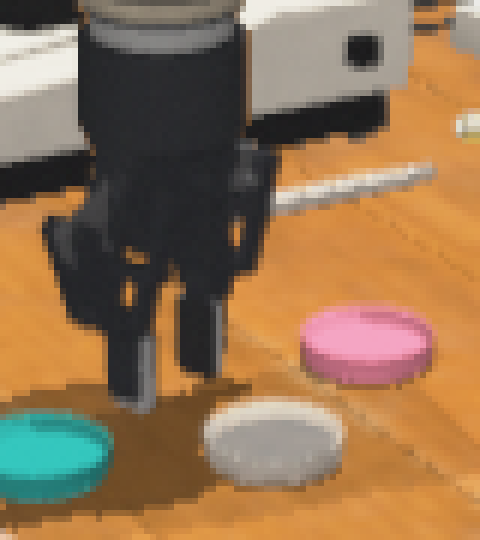

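>>> {"name": "send_rows", "arguments": {
  "steps": [
    [0,0,0.002,0,0,0],
    [0,0,0.002,0,0,0],
    [0,0,0.002,0,0,0],
    [0,0,0,0,0,0]
  ]
}}

```text
time: 6.08
tool_pos: [0.544, 0.0045, -0.0293]
tool_rot: [-0.0, 0.568, 0.823, -0.0]
contact_force: [0.6, 0.2, 0.1]
gripper_width: 0.454
```

```bash
python3 -c "
from st import *
go([0,0,0])
w=manip.get_calibration('wrist')
cv2.imwrite('pics/s6.png',cv2.resize(manip.grab_frame('scene')[140:230,260:340],None,fx=6,fy=6,interpolation=0))
cv2.imwrite('pics/w6.png',manip.grab_frame('wrist'))
"
```

```text
6.075 [ 0.544   0.0045 -0.0293] y ang 20.78 tool shift [ 0.1888 -0.5102 -0.029 ] 0.45364203476785164 [0.6 0.2 0.1]
tilt R [[-0.3547, 0.935, -0.0006], [0.935, 0.3547, 0.0001], [0.0003, -0.0005, -1.0]]
```

View pics/s6.png

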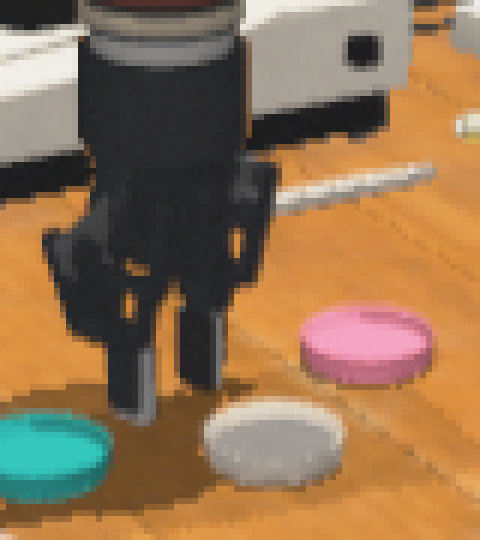

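View pics/w6.png

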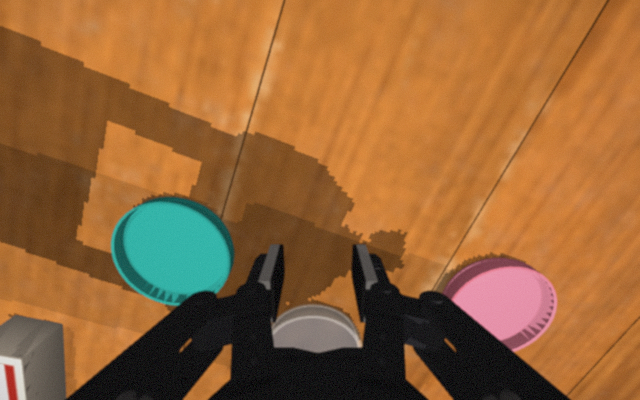

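Tips are now about 5 mm above the table with no contact. I'll push slowly along the straight line to the seat.

>>> {"name": "send_rows", "arguments": {
  "steps": [
    [-0.006,-0.001,0,0,0,0],
    [-0.006,0,0,0,0,0],
    [-0.006,0,0,0,0,0],
    [-0.006,0,0,0,0,0],
    [-0.006,0,0,0,0,0],
    [-0.006,0,0,0,0,0],
    [-0.006,0,0,0,0,0],
    [-0.006,0,0,0,0,0]
  ]
}}

```text
time: 7.18
tool_pos: [0.5604, -0.0411, -0.029]
tool_rot: [-0.0, 0.568, 0.823, -0.0]
contact_force: [-0.8, -0.0, -0.2]
gripper_width: 0.45
```

```bash
cat > look.py <<'E'
from st import *
import sys
go([.6323-.036*.3547,-.2309+.036*.935,-.0293])
a=manip.grab_frame('top');b=manip.grab_frame('scene')
n=sys.argv[1];cv2.imwrite(f'pics/top_{n}.png',a);cv2.imwrite(f'pics/sc_{n}.png',b)
p=cv2.resize(a[150:250,290:430],None,fx=4,fy=4,interpolation=2)
q=cv2.resize(b[170:270,270:410],None,fx=4,fy=4,interpolation=2)
cv2.imwrite(f'pics/c_{n}a.png',p);cv2.imwrite(f'pics/c_{n}b.png',q)
E
python3 look.py 7
```

```text
7.175 [ 0.5604 -0.0411 -0.029 ] y ang 20.78 tool shift [-1.669e-01 -1.000e-04  3.000e-04] 0.45013813748021236 [-0.8 -0.  -0.2]
tilt R [[-0.3548, 0.9349, -0.0001], [0.9349, 0.3548, 0.0], [0.0, -0.0001, -1.0]]
```

View pics/c_7b.png

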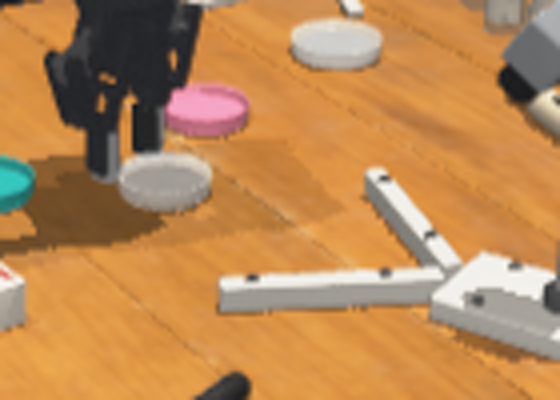

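View pics/c_7a.png

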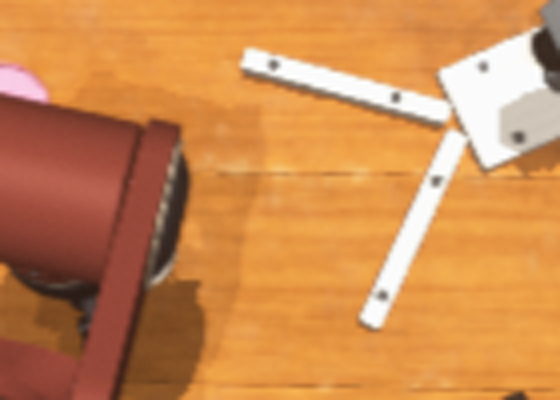

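The dish, now at about (311,215) in the scene view, is moving flat against both fingers. I'll continue.

>>> {"name": "send_rows", "arguments": {
  "steps": [
    [-0.007,0,0,0,0,0],
    [-0.007,0,0,0,0,0],
    [-0.007,0,0,0,0,0],
    [-0.007,0,0,0,0,0],
    [-0.007,0,0,0,0,0],
    [-0.007,0,0,0,0,0],
    [-0.007,0,0,0,0,0],
    [-0.007,0,0,0,0,0]
  ]
}}

```text
time: 8.28
tool_pos: [0.5804, -0.0936, -0.029]
tool_rot: [0.0, 0.568, 0.823, 0.0]
contact_force: [0.7, -0.5, 0.3]
gripper_width: 0.449
```

```bash
python3 look.py 8
```

```text
8.275 [ 0.5804 -0.0936 -0.029 ] y ang 20.78 tool shift [-0.1108 -0.0002  0.0003] 0.44869317640825485 [ 0.7 -0.5  0.3]
tilt R [[-0.3548, 0.935, 0.0001], [0.935, 0.3548, -0.0], [-0.0, 0.0, -1.0]]
```

View pics/c_8b.png

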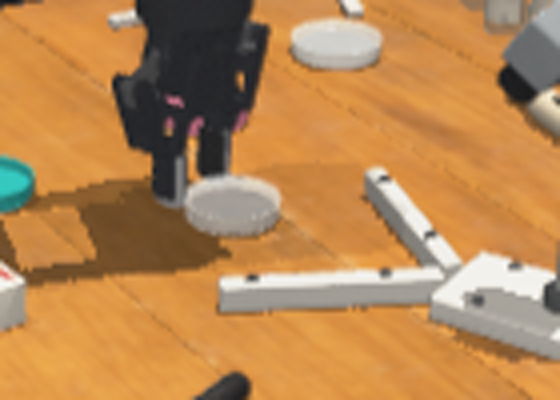

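>>> {"name": "send_rows", "arguments": {
  "steps": [
    [-0.007,0,0,0,0,0],
    [-0.007,0,0,0,0,0],
    [-0.007,0,0,0,0,0],
    [-0.007,0,0,0,0,0],
    [-0.007,0,0,0,0,0],
    [-0.007,0,0,0,0,0],
    [-0.007,0,0,0,0,0],
    [-0.007,0,0,0,0,0]
  ]
}}

```text
time: 9.38
tool_pos: [0.6002, -0.146, -0.029]
tool_rot: [0.0, 0.568, 0.823, -0.0]
contact_force: [-0.3, 0.1, 0.2]
gripper_width: 0.449
```

```bash
python3 look.py 9; python3 -c "
from st import *
c=manip.get_calibration('scene')
P=ray(c,[[328.3,221.3],[305.2,213.8]],.008);s=np.array([.5804,-.0936,0]);print(P, np.linalg.norm((P[0]-s)[:2]))"
```

```text
9.375 [ 0.6002 -0.146  -0.029 ] y ang 20.78 tool shift [-0.0548 -0.0001  0.0003] 0.4490594602295696 [-0.3  0.1  0.2]
tilt R [[-0.3548, 0.935, 0.0], [0.935, 0.3548, -0.0], [-0.0, 0.0, -1.0]]
[[ 0.59141125 -0.12843308  0.008     ]
 [ 0.56136603 -0.06087277  0.008     ]] 0.036532057119366454
```

View pics/c_9b.png

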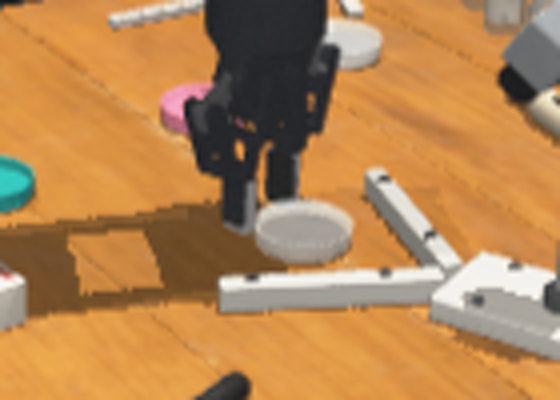

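View pics/c_9a.png

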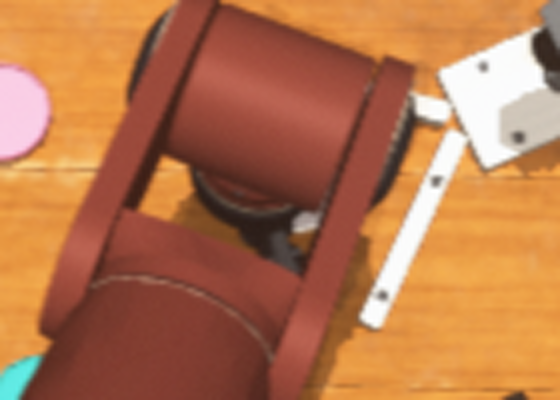

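>>> {"name": "send_rows", "arguments": {
  "steps": [
    [-0.006,0,0,0,0,0],
    [-0.006,0,0,0,0,0],
    [-0.006,0,0,0,0,0],
    [-0.006,0,0,0,0,0],
    [-0.006,0,0,0,0,0],
    [-0.006,0,0,0,0,0],
    [-0.005,0,0,0,0,0],
    [-0.004,0,0,0,0,0]
  ]
}}

```text
time: 10.48
tool_pos: [0.6161, -0.1879, -0.029]
tool_rot: [-0.0, 0.568, 0.823, 0.0]
contact_force: [0.5, -0.4, 0.5]
gripper_width: 0.447
```

```bash
python3 look.py 10
```

```text
10.475 [ 0.6161 -0.1879 -0.029 ] y ang 20.78 tool shift [-0.01   -0.0001  0.0003] 0.44697659425233266 [ 0.5 -0.4  0.5]
tilt R [[-0.3547, 0.935, -0.0001], [0.935, 0.3547, 0.0], [0.0001, -0.0, -1.0]]
```

View pics/c_10b.png

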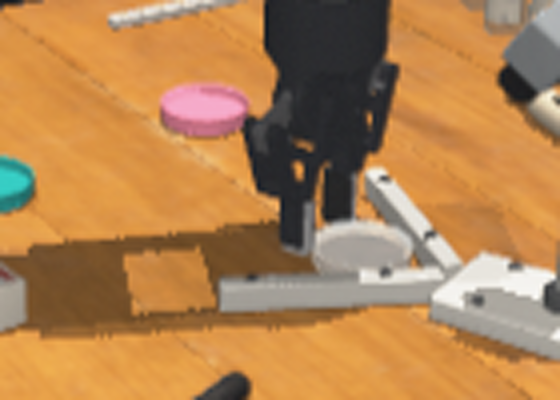

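Next come smaller steps with a force check.

>>> {"name": "send_rows", "arguments": {
  "steps": [
    [-0.003,0,0,0,0,0],
    [-0.002,0,0,0,0,0],
    [-0.001,0,0,0,0,0],
    [-0.001,0,0,0,0,0],
    [0,0,0,0,0,0]
  ]
}}

```text
time: 11.2
tool_pos: [0.6184, -0.1941, -0.0291]
tool_rot: [-0.0, 0.568, 0.823, -0.0]
contact_force: [0.3, 1.1, 0.5]
gripper_width: 0.447
```

>>> {"name": "send_rows", "arguments": {
  "steps": [
    [-0.001,0,0,0,0,0],
    [-0.001,0,0,0,0,0],
    [0,0,0,0,0,0]
  ]
}}

```text
time: 11.58
tool_pos: [0.6185, -0.1952, -0.0293]
tool_rot: [-0.001, 0.568, 0.823, 0.0]
contact_force: [-3.3, 4.6, 2.2]
gripper_width: 0.447
```

>>> {"name": "send_rows", "arguments": {
  "steps": [
    [-0.001,0,0,0,0,0],
    [0,0,0,0,0,0],
    [0,0,0,0,0,0]
  ]
}}

```text
time: 11.95
tool_pos: [0.6185, -0.1956, -0.0293]
tool_rot: [-0.002, 0.568, 0.823, 0.0]
contact_force: [-3.5, 6.9, 4.3]
gripper_width: 0.448
```

```bash
python3 look.py 11; python3 -c "
from st import *
w=manip.get_calibration('wrist');cv2.imwrite('pics/w11.png',manip.grab_frame('wrist'))"
```

```text
11.95 [ 0.6185 -0.1956 -0.0293] y ang 20.79 tool shift [-0.002   0.0004 -0.0001] 0.4475342314066717 [-3.5  6.9  4.3]
tilt R [[-0.3549, 0.9349, -0.0028], [0.9349, 0.3549, 0.0025], [0.0033, -0.0017, -1.0]]
```

View pics/c_11b.png

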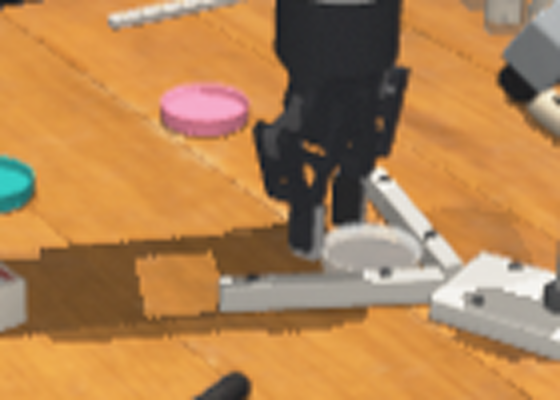

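The dish is held by both rails, with resistance of about 8 N. I'll back straight off, rise and check from above.

>>> {"name": "send_rows", "arguments": {
  "steps": [
    [0.003,0,0,0,0,0],
    [0.005,0,0,0,0,0],
    [0.01,0,0,0,0,0],
    [0.02,0,0,0,0,0],
    [0.03,0,-0.02,0,0,0],
    [0.03,0,-0.05,0,0,0],
    [0.03,0,-0.05,0,0,0],
    [0.04,0,-0.04,0,0,0]
  ]
}}

```text
time: 13.1
tool_pos: [0.5597, -0.0384, 0.1333]
tool_rot: [0.001, 0.568, 0.823, 0.001]
contact_force: [0.9, 0.0, 0.6]
gripper_width: 0.454
```

>>> {"name": "send_rows", "arguments": {
  "steps": [
    [0.04,-0.03,0,0,0,0],
    [0.04,-0.03,0,0,0,0],
    [0.03,-0.03,0,0,0,0],
    [0.02,-0.02,0,0,0,0],
    [0,0,0,0,0,0]
  ]
}}

```text
time: 13.72
tool_pos: [0.4095, 0.0438, 0.1305]
tool_rot: [0.0, 0.567, 0.824, 0.0]
contact_force: [0.0, -0.3, -0.0]
gripper_width: 0.446
```

```bash
python3 look.py 12; python3 - <<'E'
from h import *
from plant import manip
c=manip.get_calibration("top");i=cv2.imread("pics/top_12.png")
cv2.imwrite("pics/z12.png",cv2.resize(i[150:240,340:430],None,fx=6,fy=6,interpolation=0))
print(proj(c,[[.6323,-.2309,.014],[.6323,-.2309,.0]]), (proj(c,[[.6323,-.2309,.010]])-[340,150])*6)
E
```

```text
13.725 [0.4095 0.0438 0.1305] y ang 20.9 tool shift [-0.3001  0.11    0.16  ] 0.4464568467122913 [ 0.  -0.3 -0. ]
tilt R [[-0.3568, 0.9342, 0.001], [0.9342, 0.3568, -0.0], [-0.0003, 0.0009, -1.0]]
[[384.99445396 188.54523615]
 [384.32605958 189.55754633]] [[268.8102567  233.02293275]]
```

View pics/z12.png

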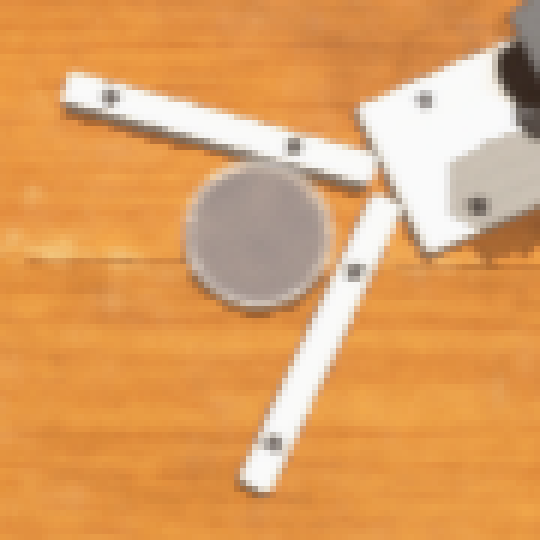

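View pics/c_12b.png

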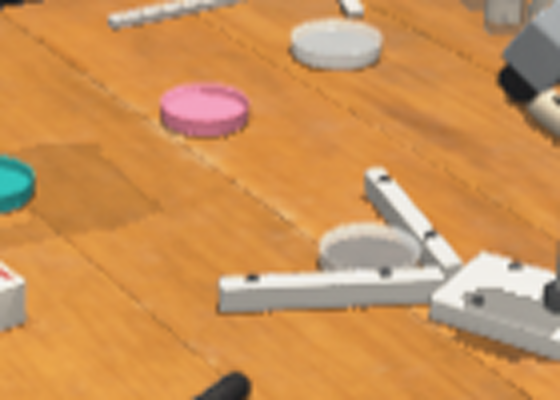

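```bash
cat > meas.py <<'E'
from h import *
from plant import manip
import sys
c=manip.get_calibration("top")
def dish(fn,u,v):
    i=cv2.imread(fn).astype(int);h=cv2.cvtColor(i.astype(np.uint8),cv2.COLOR_BGR2HSV)
    m=((h[...,1]<90)&(h[...,2]<185)).astype(np.uint8);r=np.zeros_like(m);cv2.circle(r,(u,v),13,1,-1);m&=r
    m=cv2.morphologyEx(m,cv2.MORPH_OPEN,np.ones((3,3),np.uint8))
    n,l,st,ce=cv2.connectedComponentsWithStats(m);k=1+np.argmax(st[1:,4])
    return st[k],ce[k]
for f,u,v in(("pics/top0.png",316,213),(sys.argv[1],383,189)):
    st,ce=dish(f,u,v);print(st,ce.round(2),[ray(c,ce,z)[0].round(4).tolist() for z in(.006,.012)])
P=ray(c,ce,.01)[0,:2]
d=P-np.array([.6323,-.2309]);ax=np.array([.4229,-.9062]);print("along",d@ax,"lat(+ toward rail A)",d@[.9062,.4229])
A=np.array([.6775,-.2057]);B=np.array([.5773,-.2462])
print("gap centre->inner faces", (A-P)@[.9663,-.2573]-.007, (B-P)@[-.4235,-.9059]-.007)
E
python3 meas.py pics/top_12.png
```

```text
[306 203  23  22 389] [316.23 213.27] [[0.5672, -0.0584, 0.006], [0.5664, -0.0586, 0.012]]
[372 178  22  22 370] [382.43 188.71] [[0.6333, -0.2254, 0.006], [0.6321, -0.2247, 0.012]]
along -0.005331134255368939 lat(+ toward rail A) 0.002727282356674176
gap centre->inner faces 0.031522923651611634 0.035665707802642804
```

From above, the dish touches rail A but sits about 5 mm short, with a 4–5 mm gap to rail B, because the two-finger pocket held it sideways. I'll push again with the fingers shut, more along rail A (direction −88°), so the dish can slide over to rail B.

>>> {"name": "send_rows", "arguments": {
  "steps": [
    [0,0,0,0,0,9.4],
    [0,0,0,0,0,9.4],
    [-0.034,0.036,0.011,0,0,0],
    [-0.034,0.036,0.011,0,0,0],
    [-0.034,0.036,0.011,0,0,0],
    [-0.034,0.036,0.011,0,0,0],
    [-0.034,0.036,0.011,0,0,0],
    [-0.034,0.036,0.011,0,0,0]
  ],
  "grip": 0
}}

```text
time: 14.82
tool_pos: [0.6358, -0.1557, 0.0636]
tool_rot: [-0.0, 0.695, 0.719, -0.0]
contact_force: [0.7, -0.1, 0.5]
gripper_width: 0.005
```

```bash
python3 look.py 13; python3 -c "
from st import *
s,R=fr();c=manip.get_calibration('scene')
for z in(0,-.02,-.03,-.04): print(z,((proj(c,s['tool_pos']+R@[-.011,0,z])-[270,170])*4).round(0))"
```

```text
14.825 [ 0.6358 -0.1557  0.0636] y ang 1.93 tool shift [-0.0409 -0.0176  0.0929] 0.004845208079347505 [ 0.7 -0.1  0.5]
tilt R [[-0.0336, 0.9994, -0.0003], [0.9994, 0.0336, 0.0001], [0.0001, -0.0003, -1.0]]
0 [[329. 139.]]
-0.02 [[330. 110.]]
-0.03 [[331.  95.]]
-0.04 [[331.  80.]]
```

View pics/c_13b.png

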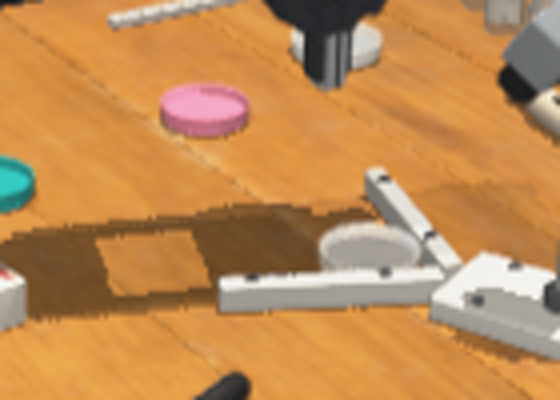

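>>> {"name": "send_rows", "arguments": {
  "steps": [
    [0,-0.005,0.03,0,0,0],
    [0,0,0.03,0,0,0],
    [0,0,0.02,0,0,0],
    [0,0,0.006,0,0,0],
    [0,0,0.003,0,0,0],
    [0,0,0,0,0,0]
  ]
}}

```text
time: 15.68
tool_pos: [0.6298, -0.1542, -0.0229]
tool_rot: [0.001, 0.695, 0.719, 0.0]
contact_force: [0.3, -0.5, 0.5]
gripper_width: 0.003
```

```bash
python3 look.py 14
```

```text
15.675 [ 0.6298 -0.1542 -0.0229] y ang 1.99 tool shift [-0.0427 -0.0118  0.0064] 0.0028998471638935594 [ 0.3 -0.5  0.5]
tilt R [[-0.0346, 0.9994, 0.0017], [0.9994, 0.0346, -0.0007], [-0.0007, 0.0017, -1.0]]
```

View pics/c_14b.png

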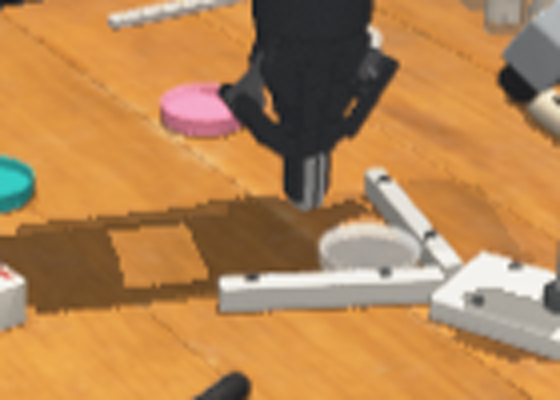

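>>> {"name": "send_rows", "arguments": {
  "steps": [
    [-0.006,0,0.003,0,0,0],
    [-0.006,0,0,0,0,0],
    [-0.005,0,0,0,0,0],
    [-0.004,0,0,0,0,0],
    [-0.003,0,0,0,0,0],
    [-0.002,0,0,0,0,0],
    [-0.002,0,0,0,0,0],
    [-0.001,0,0,0,0,0]
  ]
}}

```text
time: 16.77
tool_pos: [0.6299, -0.183, -0.027]
tool_rot: [0.0, 0.695, 0.719, 0.0]
contact_force: [-0.0, -0.1, -0.7]
gripper_width: 0.001
```

>>> {"name": "send_rows", "arguments": {
  "steps": [
    [-0.001,0,0,0,0,0],
    [-0.001,0,0,0,0,0],
    [-0.001,0,0,0,0,0],
    [0,0,0,0,0,0]
  ]
}}

```text
time: 17.27
tool_pos: [0.63, -0.1859, -0.027]
tool_rot: [-0.0, 0.695, 0.719, -0.0]
contact_force: [-0.8, 0.1, -0.6]
gripper_width: 0.001
```

>>> {"name": "send_rows", "arguments": {
  "steps": [
    [-0.001,0,0,0,0,0],
    [-0.001,0,0,0,0,0],
    [0,0,0,0,0,0]
  ]
}}

```text
time: 17.65
tool_pos: [0.6301, -0.1881, -0.027]
tool_rot: [0.0, 0.695, 0.719, -0.0]
contact_force: [-0.3, -0.5, -0.2]
gripper_width: 0.002
```

```bash
python3 look.py 15
```

```text
17.65 [ 0.6301 -0.1881 -0.027 ] y ang 1.97 tool shift [-0.0088 -0.0109  0.0023] 0.0017168367317345829 [-0.3 -0.5 -0.2]
tilt R [[-0.0344, 0.9994, 0.0001], [0.9994, 0.0344, -0.0002], [-0.0002, 0.0001, -1.0]]
```

View pics/c_15b.png

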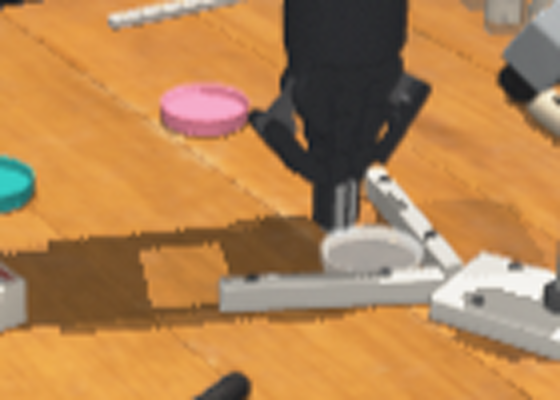

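>>> {"name": "send_rows", "arguments": {
  "steps": [
    [-0.001,0,0,0,0,0],
    [-0.001,0,0,0,0,0],
    [0,0,0,0,0,0]
  ]
}}

```text
time: 18.12
tool_pos: [0.6301, -0.1891, -0.027]
tool_rot: [-0.001, 0.695, 0.719, 0.0]
contact_force: [0.4, 4.7, 1.4]
gripper_width: -0.002
```

>>> {"name": "send_rows", "arguments": {
  "steps": [
    [-0.001,0,0,0,0,0],
    [-0.001,0,0,0,0,0],
    [0,0,0,0,0,0]
  ]
}}

```text
time: 18.5
tool_pos: [0.6301, -0.1894, -0.0271]
tool_rot: [-0.002, 0.695, 0.719, 0.001]
contact_force: [-0.4, 8.6, 1.9]
gripper_width: -0.001
```

Firm resistance came at the expected place, so I'll back off and check.

>>> {"name": "send_rows", "arguments": {
  "steps": [
    [0.003,0,0,0,0,0],
    [0.005,0,0,0,0,0],
    [0.01,0,0,0,0,0],
    [0.02,0,0,0,0,0],
    [0.03,0,-0.03,0,0,0],
    [0.03,0,-0.05,0,0,0],
    [0.03,0,-0.05,0,0,0],
    [0.03,-0.03,-0.03,0,0,0]
  ]
}}

```text
time: 19.5
tool_pos: [0.5966, -0.0333, 0.1369]
tool_rot: [0.002, 0.694, 0.72, 0.002]
contact_force: [-0.6, 0.5, 0.6]
gripper_width: 0.002
```

>>> {"name": "send_rows", "arguments": {
  "steps": [
    [0.03,-0.04,0,0,0,0],
    [0.03,-0.04,0,0,0,0],
    [0.02,-0.04,0,0,0,0],
    [0,-0.03,0,0,0,0],
    [0,0,0,0,0,0]
  ]
}}

```text
time: 20.12
tool_pos: [0.4404, 0.0408, 0.1326]
tool_rot: [0.0, 0.694, 0.72, 0.0]
contact_force: [0.1, -0.5, -0.4]
gripper_width: -0.002
```

```bash
python3 look.py 16; python3 meas.py pics/top_16.png; python3 -c "
import cv2
i=cv2.imread('pics/top_16.png');cv2.imwrite('pics/z16.png',cv2.resize(i[150:240,340:430],None,fx=6,fy=6,interpolation=0))"
```

```text
20.125 [0.4404 0.0408 0.1326] y ang 2.06 tool shift [-0.2443  0.1704  0.1619] -0.0017690969875703618 [ 0.1 -0.5 -0.4]
tilt R [[-0.0359, 0.9994, 0.0004], [0.9994, 0.0359, -0.0], [-0.0, 0.0004, -1.0]]
[306 203  23  22 389] [316.23 213.27] [[0.5672, -0.0584, 0.006], [0.5664, -0.0586, 0.012]]
[374 179  21  21 364] [384.12 188.98] [[0.6327, -0.2297, 0.006], [0.6315, -0.2289, 0.012]]
along -0.0017239422385261914 lat(+ toward rail A) 0.00037129614823660584
gap centre->inner faces 0.031014486205234205 0.03154392542026374
```

View pics/z16.png

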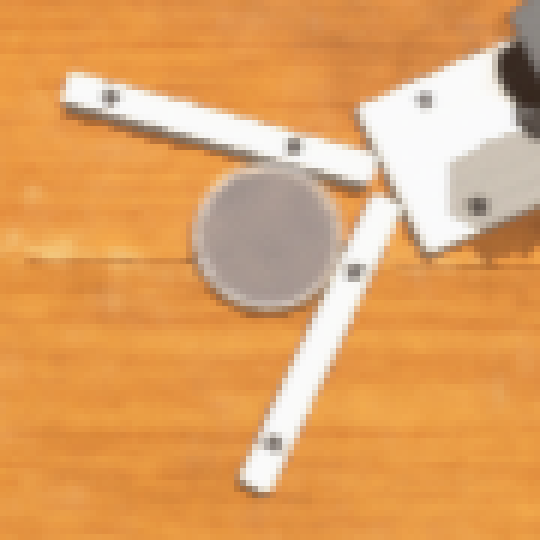

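View pics/sc_16.png

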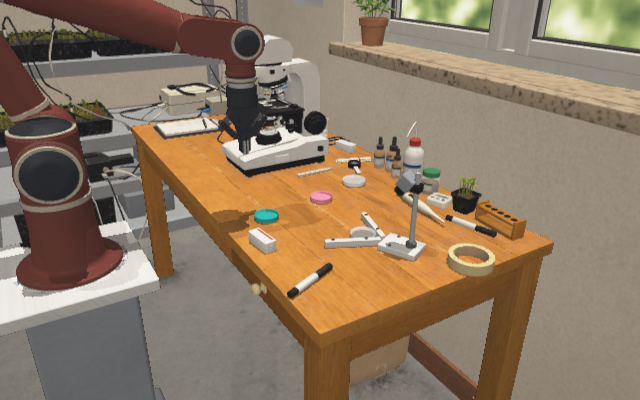

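The dish now touches both rails: its centre is 31.0 mm and 31.5 mm from the two inner faces, and about 1.8 mm from the seat. The other items haven't visibly moved and the hand is clear.

```bash
python3 -c "
from plant import manip
print(manip.job_done())"
```

```text
the job is handed in; nothing more can be done
None
```

The dish is in the V touching both guide rails, about 1.8 mm from the computed seat point in the last top view. That is within the 5 mm limit. I handed the job in after about 20 s of the 45 s allowed; it reports no verdict.

- **First push:** I pushed with the fingers part open, in a straight line to the seat. It stopped about 5 mm short, with a 4–5 mm gap to one rail, because the two fingers held the dish sideways.
- **Second push:** I pushed again with the fingers shut, more along the rail it already touched. The dish slid over until it met firm resistance of about 9 N.
- **Last checks:** The dish's centre measured 31.0 and 31.5 mm from the rails' inner faces; 30 mm would be exact contact, so this is within camera accuracy. It lay flat, the hand was clear, and by eye the other items in the scene view had not moved.
- **Disagreements:** In the images the fingertips sat about 35 mm behind the reported TCP, so I set the height from the images and the force readings. The scene camera also placed the dish about 6 mm from where the top camera did at the start; I used the top camera.

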